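Cover the scrap well and latch the flap

ROBOT

A 6-joint arm with a two-finger parallel gripper is mounted at the origin on the work surface. World frame = base frame: x ahead of the robot, y to its left, z up, the work surface at z = 0. Lengths are in m, angles in rad, forces in N, time in s.
With the tool pointing down it reaches from about 0.425 to 0.95 m from the base axis. Payload 3.5 kg.
Tool frame: the origin (TCP) lies at the very end of the fingers, on their centre line; the grasp point (between the pads) lies 19 mm behind it (ctrl.pinch_z is the distance from the TCP to the grasp point, in m); z points along the fingers, y is the line along which they close (so a half turn about z gives the same grasp; the last joint's range is limited). The gripper opens to 85 mm and grips with 20 to 120 N. Pads are 22 mm wide; open, the fingers measure 114 mm over their backs; the gripper's body (76 mm by 85 mm) begins 54 mm behind the grasp point. The pads swing forward as they close: fully open they stand 13 mm farther back than shut.
Start: joints at [-1.43, 0.286, 1.577, -0, 1.279, -0.15], TCP at [0.194, -0.647, 0.201] pointing down, gripper open.
Joint ranges: [-2.77, 2.77], [-0.9, 2.22], [0.21, 2.48], [-1.53, 4.67], [0.24, 2.81], [-2.84, 2.84]. Speed limits (rad/s): [2.79, 2.79, 3.14, 3.14, 3.14, 3.14].

INTERFACE

Orientations are given as a unit quaternion [x, y, z, w].
In Python, from plant import ctrl gives the robot as it stands. The module is installed in compiled form; this text tells all that it offers.
- The arm moves only by the shell command python3 -m crank 'ROWS' [OPENING] [FORCE]. ROWS is JSON, a list of rows, each a list of 6 numbers: the shift along the tool's x, y, z in cm, then the turn, a rotation vector about the tool's x, y, z in rad. In form: [[tx, ty, tz, rx, ry, rz], ...]. A call has 1 to 10 rows; each row is the pose to reach, as a shift and turn from the pose commanded when the call began, along the tool's axes at that moment; what a row does not reach only later rows make up. A row lasts 1/10 s, in which the tool goes at most 50 mm and 8.59 degrees, less where a joint would pass 70% of its speed; a pose out of reach is approached as far as the arm can. A call with a gripper value outside its range is refused whole. OPENING is the opening, from 0 (shut) to 1 (fully open), set as the call begins (- or left out, the last holds). The fingers move at their own pace and stop on an object; FORCE is the grip in N (left out, the last holds). Time passes only in rows, so rows that repeat a pose let the fingers close. It gives the time, the measured TCP pose, the force, the opening and the grip force at its end, in the units of the state.
- ctrl.get_state(): the state, without advancing time (a new reading comes with each control period).
- ctrl.read_camera(name): name is "side" or "top"; returns (picture, depth): 420x560x3 uint8, blue, green, red; 420x560 float32, m along the optical axis (not along the pixel's ray), 0 where there is no reading.
- ctrl.camera_info(name): a dict with "K" (3x3 intrinsics, pixels), "k1" (the pictures are not rectified: a ray, as slopes to the right and down, at radius r is drawn at 1 + k1 r^2 times it, then the intrinsics apply), "origin" and "orientation" of the camera in the world. Camera axes: x right, y down, z forward; pixel columns grow to the right and rows downward; lengths in m; the calibration is good to about 2 mm. A picture is of the moment at which its call begins. camera_info takes no time and is no camera call.
- ctrl.sign_off(): hands the job in; it is judged then, once.
The state is a dict: "time": time; "qpos": joint angles; "dq": joint speeds; "joint_efforts": joint torques, N m; "eef_pos": TCP position; "tcp_rot": TCP orientation; "contact_force": force on the tool from outside, world axes, zero at the start; "wrist_torque": the same for the moment, N m; "opening": opening from 0.0 (shut) to 1.0 (fully open); "finger_force": force on a finger pad.
Only numpy, scipy, OpenCV 4.12 (cv2) and the standard library are available. Lean on these libraries where they do the work, as an engineer would, in place of code of your own. Each camera call takes 0.05 s, during which the arm holds its last target. There are 200 camera calls.

TASK

Take the round steel lid by its knob out of its drawer and gently lower it into the round well in the floor of the flap compartment, so that it lies flat and fully home, and let go of it. Then push the compartment's sprung flap shut until it clicks onto its catch and stays shut. Leave the crushed can, the cup and the bottle where they are.

Things in the scene. Friction and masses are not known exactly. Their poses are not given: they have to be found in the camera images.
- lid: Round steel lid, disc 100 mm in diameter, 10 mm thick, lower edge bevelled (underside 90 mm in diameter, full 100 mm from 5 mm up). On its centre an upright round knob, 26 mm in diameter, from 10 to 40 mm above the underside. About 0.18 kg. Lies flat, knob up, on the 4 mm floor of one of the two drawers. Origin: centre of the underside; z up through the knob.
- well (a point): Centre of the floor of the round well: a recess 104 mm in diameter and 12 mm deep, 30 mm above the work surface, with a dark disc on its floor, in the middle of the flap compartment. The lid's underside rests on this point when home. Axes as those of bin.
- bin: Fixed open-topped plastic compartment, outside 180 mm along its x, 184 mm along its y; walls 5 mm thick, 100 mm high; its inner floor (deck) is 42 mm above the work surface, with the well sunk in its middle. Steel rails 14 mm high along its +y and -y sides reach 105 mm from its centre. Origin: centre of the underside; z up; the flap is hinged along the top of its +y wall.
- flap (a joint): Angle (rad) of the plastic flap (180 mm along the hinge, 188 mm from hinge to free edge, 6 mm thick). 0 = shut, level over the bin, held by a sprung catch; 1.57 = upright; starts open at 1.75 to 1.95, leaning away from the bin. A light spring pushes it open and the hinge is stiff: unlatched it stays ajar or rises. The catch engages in the last 0.1 rad, about 4 N pressed down near the free edge.
- flap_hinge (a point): Middle of the flap's hinge line, 104 mm above the work surface, 92 mm from the bin's centre along the bin's +y. Axes are those of the flap: x along the hinge, -y from the hinge to the free edge, z normal to the flap (up when shut, its outer face is 3 mm along +z).
- flap_edge (a point): Middle of the flap's free edge, on its outer face (the upper one when shut), 188 mm from the hinge; a steel nub 16 mm in diameter sticks out 10 mm beyond it here. Shut, the nub sits under the sprung catch ball of a post 30 x 20 mm on the bin's -y wall, 113 to 133 mm from the bin's centre and 128 mm high. Axes as those of flap_hinge.
- tray_a: Fixed shallow drawer, open on top, outside 200 mm along x, 150 mm along y, 45 mm high, walls and floor 4 mm; holds the lid. Origin: centre of the underside.
- tray_b: The other drawer, of the same size; holds the crushed can and the cup. Origin: centre of the underside.
- can: Crushed aluminium can, a ribbed puck 68 mm in diameter and 36 mm high, to be left alone. Origin: centre of the underside.
- cup: Open yogurt cup, 70 mm in diameter at the rim and 80 mm high, light, to be left alone. Origin: centre of the underside.
- bottle: Clear PET bottle, standing, 66 mm in diameter and 200 mm high, light, to be left alone. Origin: centre of the underside.
Things that resemble listed ones, but are neither listed nor needed, are in the scene too. What is shaped like the lid but black or yellow is not meant.

How it is judged:
On the way:
1. the lid lies flat and home in the well, let go, with the flap still open (horizontal distance between lid and well below 0.004 m and z of lid in the frame of well between -0.003 and 0.003 m and angle between lid's own z axis and vertical below 0.05 rad and contact force between the fingers and lid below 0.2 N and linear speed of lid below 0.03 m/s and value of joint flap above 0.8 rad), for 0.3 s.
At the end, for the whole second after the job is handed in: The lid rests released in the well: its origin within 4 mm of the well's centre sideways and 3 mm in height, tilted less than 0.05 rad, at rest; and the flap is at rest, shut on its catch (joint below 0.035 rad) (horizontal distance between lid and well below 0.004 m and z of lid in the frame of well between -0.003 and 0.003 m and angle between lid's own z axis and vertical below 0.05 rad and contact force between the fingers and lid below 0.2 N and linear speed of lid below 0.03 m/s and value of joint flap below 0.035 rad and velocity of joint flap between -0.05 and 0.05 rad/s); the robot touches nothing.
It fails at once if the crushed can is moved more than 25 mm (distance of can from where it was at the start of the episode above 0.025 m).
It fails at once if the cup is moved more than 25 mm (distance of cup from where it was at the start of the episode above 0.025 m).
It fails at once if the bottle is moved more than 25 mm (distance of bottle from where it was at the start of the episode above 0.025 m).
It fails at once if the lid is dropped or slammed into the well (faster than 0.5 m/s there) (horizontal distance between lid and well below 0.03 m and z of lid in the frame of well below 0.05 m and linear speed of lid above 0.5 m/s).
It also fails if it takes over 64 s, if anything falls off the work surface, if the arm or the gripper's body presses on something with over 40 N, if the wrist force passes 120 N, or if a joint passes its speed limit or range.

## Working session

There is one attempt and no reset: what is moved stays moved. The work goes in short steps, Python scripts to look and compute and a shell command to move; the robot and the scene stay as the last step left them, time stands still between calls to the robot, and variables do not carry over. Pictures are saved under pics/ and viewed, at most 10 in all, crops included, and the job is handed in when it is done.

```bash
mkdir -p pics; cat > h.py <<'E'
import numpy as np, cv2
from scipy.spatial.transform import Rotation as R
from plant import ctrl
def look(n):
    p,d=ctrl.read_camera(n); return p,d
def pts(n,uv,depth=None,z=None):
    c=ctrl.camera_info(n); uv=np.asarray(uv,float).reshape(-1,1,2)
    k=np.array([c["k1"],0,0,0,0],float)
    # r at slopes: drawn = (1+k1 r^2) ray -> same as OpenCV radial k1
    s=cv2.undistortPoints(uv,np.array(c["K"],float),k).reshape(-1,2)
    ray=np.c_[s,np.ones(len(s))]; o=np.array(c["origin"]); M=R.from_quat(c["orientation"]).as_matrix() if np.size(c["orientation"])==4 else np.array(c["orientation"])
    w=ray@M.T
    if depth is not None: t=np.asarray(depth).reshape(-1)
    else: t=(z-o[2])/w[:,2]
    return o+w*t[:,None]
E
python3 - <<'E'
from h import *
for n in("top","side"):
    p,d=look(n); cv2.imwrite(f"pics/{n}0.png",p); np.save(f"{n}0.npy",d); c=ctrl.camera_info(n); print(n,c)
print(ctrl.get_state(), ctrl.pinch_z)
E
```

```text
top {'K': array([[432.15971378,   0.        , 277.98563745],
       [  0.        , 432.15971378, 202.60297072],
       [  0.        ,   0.        ,   1.        ]]), 'k1': -0.11606861409859513, 'origin': array([ 0.41086126, -0.12563698,  1.08225637]), 'orientation': array([-0.69911086,  0.7093549 , -0.05172338,  0.07337799])}
side {'K': array([[494.4148771 ,   0.        , 277.20152616],
       [  0.        , 494.4148771 , 204.25973469],
       [  0.        ,   0.        ,   1.        ]]), 'k1': -0.17897170219613223, 'origin': array([-0.06234953,  0.860743  ,  0.78829211]), 'orientation': array([-0.23578437,  0.83352724, -0.47937275,  0.14085396])}
{'time': 0.1, 'qpos': array([-1.42998637e+00,  2.87093488e-01,  1.57801353e+00, -4.77113223e-06,
        1.27860986e+00, -1.50003923e-01]), 'dq': array([ 2.15600931e-05, -2.05902310e-03, -3.25729430e-03, -7.40218385e-04,
       -9.49382631e-04,  2.79365551e-04]), 'joint_efforts': array([ 9.29089001e-04, -4.07293832e+01, -2.93698955e+01, -1.30033768e-04,
        3.41380794e-03,  9.26115035e-06]), 'eef_pos': array([ 0.19347625, -0.6459978 ,  0.20018387]), 'tcp_rot': array([ 9.89446366e-01,  1.44895688e-01,  2.59879511e-06, -1.06211201e-03]), 'contact_force': array([-0.17680684, -0.20852834, -1.3456539 ]), 'wrist_torque': array([ 0.0278741 , -0.05951691, -0.01101533]), 'finger_force': 0.0, 'opening': 1.0002582815022982} 0.0187
```

View pics/top0.png

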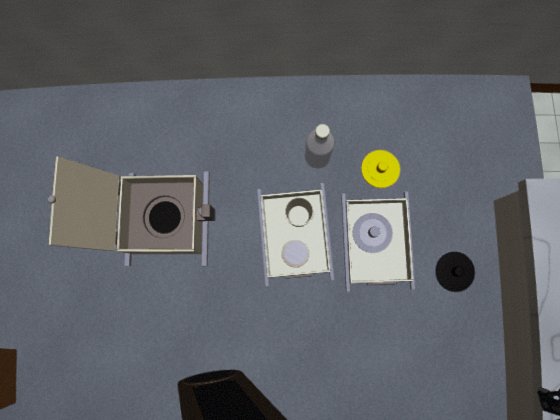

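View pics/side0.png

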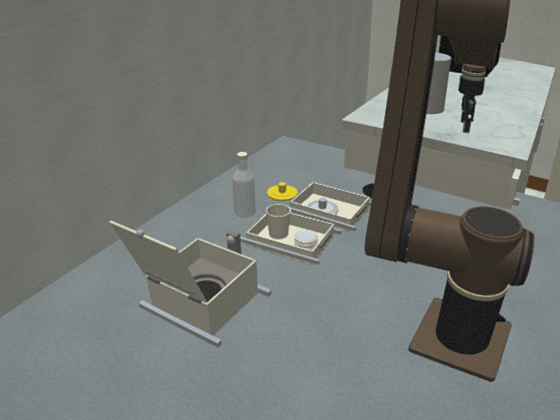

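The top view shows the lid at (373,232) in the right drawer. The compartment is at (160,214) with its dark well disc at (164,217), and the flap is open on the left, toward +y. The side view shows the knob at (322,203) and the well at about (210,288). Next I'll measure them.

```bash
python3 - <<'E'
from h import *
P={n:cv2.imread(f"pics/{n}0.png") for n in("top","side")}; D={n:np.load(f"{n}0.npy") for n in P}
def cloud(n):
    v,u=np.mgrid[0:420,0:560]; return pts(n,np.c_[u.ravel(),v.ravel()],depth=D[n].ravel()).reshape(420,560,3)
C={n:cloud(n) for n in P}
def info(n,name,m,z=None):
    cs,_=cv2.findContours(m.astype(np.uint8),cv2.RETR_EXTERNAL,cv2.CHAIN_APPROX_NONE)
    c=max(cs,key=cv2.contourArea); (e,ax,an)=cv2.fitEllipse(cv2.convexHull(c)); zz=np.median(C[n][m][:,2])
    w=pts(n,c.reshape(-1,2),z=zz if z is None else z)[:,:2]
    (cx,cy),r=cv2.minEnclosingCircle(w.astype(np.float32))
    el=cv2.fitEllipse(w.astype(np.float32)*1000)
    print(n,name,"px",np.round(e,1),"area",cv2.contourArea(c),"zmed",zz.round(4),"world ell mm",np.round(el[0],1),np.round(el[1],1),"minenc",round(cx,4),round(cy,4),round(r,4))
    return e
def win(n,u0,u1,v0,v1):
    m=np.zeros((420,560),bool); m[v0:v1,u0:u1]=1; return m
t=P["top"].astype(int); s=P["side"].astype(int)
print("lid px",t[232,360],t[232,373],t[222,365],"tray",t[270,380],"well",t[217,164],t[217,146],"side lid",s[208,312],s[203,322],"side well",s[288,210])
print("table z top",np.median(C["top"][300:340,300:400,2]),"side",np.median(C["side"][330:380,250:350,2]))
W=win("top",349,410,200,281)
lid=W&(t[...,0]-t[...,2]>15); info("top","lid disc",lid)
kn=W&(C["top"][...,2]>0.035)&win("top",360,388,218,246); info("top","knob",kn)
Wd=win("top",135,190,190,245)&(t.max(2)<45); info("top","well dark",Wd)
Wr=win("top",128,193,185,245)
print("deck z",np.median(C["top"][237:243,135:150,2]),"bin rim corners pixels z:",[C["top"][v,u].round(3) for u,v in((120,178),(200,177),(195,252),(119,250))])
# side
ks=win("side",316,329,196,212)&(s.max(2)<110); info("side","knob",ks)
ws=win("side",185,240,265,310)&(s.max(2)<45); info("side","well dark",ws)
for n,b in(("top",(100,260,150,270)),):
  u0,u1=b[0],b[1]; v0,v1=b[2],b[3]
  m=win(n,112,203,v0,v1)&(abs(C[n][...,2]-0.1)<0.006); 
  w=pts(n,np.argwhere(m)[:,::-1],z=0.1)[:,:2]; print("rim rect",cv2.minAreaRect(w.astype(np.float32)*1000),m.sum())
b=np.zeros((420,560,3),np.uint8)
a=cv2.resize(P["top"][160:270,40:220],None,fx=4,fy=4,interpolation=cv2.INTER_CUBIC); cv2.imwrite("pics/bin.png",a)
a=cv2.resize(P["side"][170:350,100:380],None,fx=2.8,fy=2.8,interpolation=cv2.INTER_CUBIC); cv2.imwrite("pics/sidec.png",a)
E
```

```text
lid px [186 169 168] [164 144 143] [189 175 172] tray [201 208 207] well [22 19 22] [110 114 126] side lid [144 162 164] [92 91 95] side well [59 57 59]
table z top 0.00032960988380603684 side -0.00018401182621330392
top lid disc px [372.2 232.4] area 1096.5 zmed 0.0151 world ell mm [ 523.5 -326.6] [92.6 93.6] minenc 0.5238 -0.3264 0.0482
top knob px [374.3 231.2] area 78.5 zmed 0.0439 world ell mm [ 522.9 -326.1] [24.1 24.8] minenc 0.5227 -0.3262 0.0131
top well dark px [164.4 216.9] area 719.5 zmed 0.0311 world ell mm [568.2 190.4] [76.8 77.4] minenc 0.5685 0.1904 0.0398
deck z 0.042573923132707026 bin rim corners pixels z: [array([ 0.678,  0.324, -0.   ]), array([0.675, 0.108, 0.003]), array([0.477, 0.102, 0.071]), array([0.481, 0.275, 0.101])]
side knob px [321.7 204.2] area 31.5 zmed 0.0307 world ell mm [ 517.3 -317.5] [21.7 40.9] minenc 0.5208 -0.315 0.0217Traceback (most recent call last):
  File "<stdin>", line 27, in <module>
  File "<stdin>", line 8, in info
cv2.error: OpenCV(4.12.0) /io/opencv/modules/imgproc/src/shapedescr.cpp:361: error: (-201:Incorrect size of input array) There should be at least 5 points to fit the ellipse in function 'fitEllipseNoDirect'
```

```bash
python3 - <<'E'
from h import *
P={n:cv2.imread(f"pics/{n}0.png") for n in("top","side")}; D={n:np.load(f"{n}0.npy") for n in P}
v,u=np.mgrid[0:420,0:560]
C={n:pts(n,np.c_[u.ravel(),v.ravel()],depth=D[n].ravel()).reshape(420,560,3) for n in P}
def near(n,c,r,z0,z1): # by-depth points in a world cylinder
    q=C[n]; m=(np.hypot(q[...,0]-c[0],q[...,1]-c[1])<r)&(q[...,2]>z0)&(q[...,2]<z1)&(D[n]>0); return m
for n in P:
    m=near(n,(.523,-.326),.03,.039,.052); q=C[n][m]; print(n,"knob top n",m.sum(),"ctr",cv2.minEnclosingCircle(q[:,:2].astype(np.float32)),"z",np.median(q[:,2]))
    m=near(n,(.568,.19),.06,.02,.037); q=C[n][m]; print(n,"well floor n",m.sum(),"z",np.median(q[:,2]),"ctr",cv2.minEnclosingCircle(q[:,:2].astype(np.float32)))
    m=near(n,(.568,.19),.14,.096,.104); q=C[n][m]; print(n,"rim",cv2.minAreaRect(q[:,:2].astype(np.float32)*1000),m.sum())
    q=C[n]; m=(q[...,2]>.125)&(abs(q[...,0]-.57)<.16)&(q[...,1]>.2)&(q[...,1]<.4)
    w=q[m]; print(n,"flap pts",m.sum(),w.min(0),w.max(0)); c=w.mean(0); U,S,V=np.linalg.svd(w-c,full_matrices=False); print("normal",V[2],"rms",S[2]/np.sqrt(len(w)))
    m=(abs(q[...,0]-.58)<.03)&(abs(q[...,1]-.07)<.03)&(q[...,2]>.11); print("post",m.sum(), q[m].mean(0) if m.any() else"")
    # obstacles: max height in areas between
    for nm,c,r in(("bottle",(.73,-.2),.08),("cup",(.56,-.16),.05),("can",(.49,-.15),.05)):
        m=near(n,c,r,.015,.25); w=q[m]; print(nm,w.mean(0).round(3) if m.any() else"",w[:,2].max().round(3) if m.any() else"")
# tray a walls
m=near("top",(.52,-.34),.15,.040,.048); print("tray a rim",cv2.minAreaRect(C["top"][m][:,:2].astype(np.float32)*1000),m.sum())
a=cv2.resize(P["side"][170:350,100:380],None,fx=2.8,fy=2.8,interpolation=cv2.INTER_CUBIC); cv2.imwrite("pics/sidec.png",a)
E
```

```text
top knob top n 89 ctr ((0.5231518745422363, -0.32698509097099304), 0.01294458843767643) z 0.04389352583530748
top well floor n 1295 z 0.030940736242278 ctr ((0.5692062377929688, 0.1922217756509781), 0.052087344229221344)
top rim ((568.5974731445312, 171.01992797851562), (229.06353759765625, 181.0652618408203), 89.56753540039062) 660
top flap pts 5109 [0.47813873 0.28434411 0.12502017] [0.65961238 0.35276289 0.29311124]
normal [-0.00478283 -0.938237    0.34596019] rms 0.001480987207001058
post 158 [0.56654539 0.06686862 0.12578139]
bottle [ 0.711 -0.192  0.128] 0.205
cup [ 0.577 -0.156  0.055] 0.091
can [ 0.477 -0.135  0.04 ] 0.086
side knob top n 34 ctr ((0.5208359360694885, -0.32404983043670654), 0.01380234770476818) z 0.04220761466814388
side well floor n 497 z 0.03074674619298301 ctr ((0.5709895491600037, 0.1812431514263153), 0.04834304377436638)
side rim ((566.397705078125, 173.882080078125), (230.89749145507812, 183.52418518066406), 89.29834747314453) 457
side flap pts 2570 [0.47508    0.28889245 0.12502215] [0.65757603 0.35513601 0.2908344 ]
normal [ 8.34231624e-04  9.42742270e-01 -3.33521090e-01] rms 0.0012439558971476022
post 133 [0.56166503 0.07359085 0.12178764]
bottle [ 0.71  -0.18   0.101] 0.203
cup [ 0.561 -0.145  0.055] 0.087
can [ 0.486 -0.132  0.04 ] 0.084
tray a rim ((499.5313720703125, -307.9019775390625), (205.9642791748047, 210.3410186767578), 1.3943979740142822) 713
```

View pics/sidec.png

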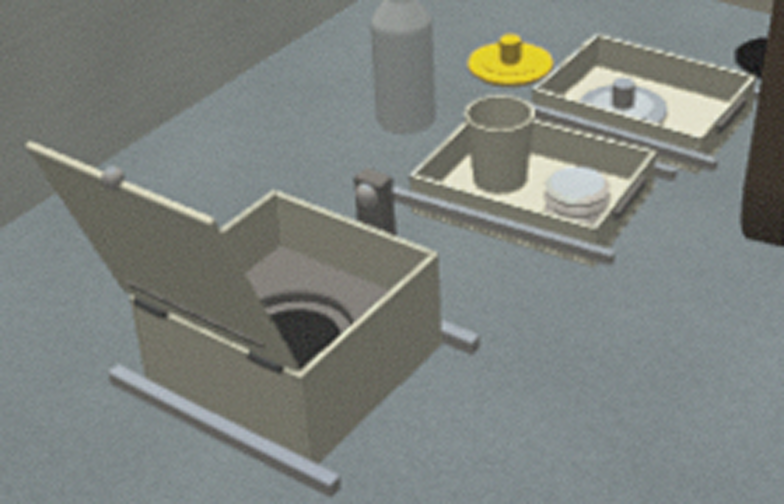

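Both views agree with the text: knob top at 44 mm, well floor at 31 mm and the rim square to the axes. I take the knob at (0.523, -0.3264) and the well at (0.5686, 0.1908). First I move above the knob, squaring the tool and opening it to 0.6.

```bash
python3 -m crank '[[2.8,-1.5,0,0,0,0.03],[6.9,-3.6,0,0,0,0.06],[11.4,-6,0,0,0,0.1],[15.9,-8.3,0,0,0,0.13],[20.4,-10.6,0,0,0,0.16],[24.8,-13,0,0,0,0.19],[29.3,-15.3,0,0,0,0.22],[33.8,-17.7,0,0,0,0.25],[37.9,-19.8,0,0,0,0.28],[40.7,-21.3,0,0,0,0.291]]' 0.6 60; python3 -m crank '[[0,0,0,0,0,0],[0,0,0,0,0,0],[0,0,0,0,0,0]]'
```

```text
time: 1.1
eef_pos: [0.5241, -0.3229, 0.2009]
tcp_rot: [1.0, 0.001, -0.0, -0.001]
contact_force: [-0.2, -0.0, -0.4]
opening: 0.599
finger_force: 0.0
time: 1.4
eef_pos: [0.5216, -0.3266, 0.201]
tcp_rot: [1.0, -0.001, -0.0, -0.0]
contact_force: [-0.7, -0.2, 0.3]
opening: 0.604
finger_force: 0.0
```

```bash
python3 -m crank '[[0.1,0,2,0,0,0],[0.1,0,5,0,0,0],[0.1,0,8.5,0,0,0],[0.1,0,12,0,0,0],[0.1,0,14.5,0,0,0],[0.1,0,16,0,0,0],[0.1,0,17,0,0,0],[0.1,0,17.7,0,0,0],[0.1,0,18.2,0,0,0],[0.1,0,18.2,0,0,0]]'; python3 -m crank '[[0,0,0,0,0,0],[0,0,0,0,0,0],[0,0,0,0,0,0],[0,0,0,0,0,0],[0,0,0,0,0,0],[0,0,0,0,0,0],[0,0,0,0,0,0],[0,0,0,0,0,0]]' 0 60
```

```text
time: 2.4
eef_pos: [0.5236, -0.3262, 0.0197]
tcp_rot: [1.0, -0.0, 0.0, 0.0]
contact_force: [0.5, 0.1, 0.4]
opening: 0.598
finger_force: 0.0
time: 3.2
eef_pos: [0.5234, -0.3259, 0.0194]
tcp_rot: [1.0, -0.0, -0.0, -0.0]
contact_force: [0.6, -0.7, 0.6]
opening: -0.002
finger_force: 0.0
```

The fingers shut on nothing, so I'm taking another picture.

```bash
python3 - <<'E'
from h import *
a,d=look("top"); b,e=look("side")
A=cv2.resize(a[190:300,330:430],None,fx=4,fy=4,interpolation=cv2.INTER_CUBIC); B=cv2.resize(b[150:260,270:370],None,fx=4,fy=4,interpolation=cv2.INTER_CUBIC)
cv2.imwrite("pics/miss.png",np.hstack([A,B])); print(ctrl.get_state())
E
```

```text
{'time': 3.3, 'qpos': array([-7.21298487e-01,  3.66695620e-01,  1.83700656e+00, -1.27096735e-05,
        9.37888516e-01,  8.49707706e-01]), 'dq': array([ 0.00013026, -0.00064141,  0.00146613,  0.00192122,  0.00157523,
       -0.00023754]), 'joint_efforts': array([ 2.89207594e-03, -3.86276114e+01, -2.42752522e+01,  1.43445768e-04,
        7.07622748e-04, -1.34477406e-05]), 'eef_pos': array([ 0.52340029, -0.32590186,  0.01940989]), 'tcp_rot': array([ 9.99999995e-01, -1.01174213e-04, -2.64853593e-06,  4.49416407e-06]), 'contact_force': array([ 0.16732756, -0.70073278, -1.17137624]), 'wrist_torque': array([ 0.00597705, -0.00328169,  0.0374757 ]), 'finger_force': 0.0, 'opening': -0.004215358293311228}
```

View pics/miss.png

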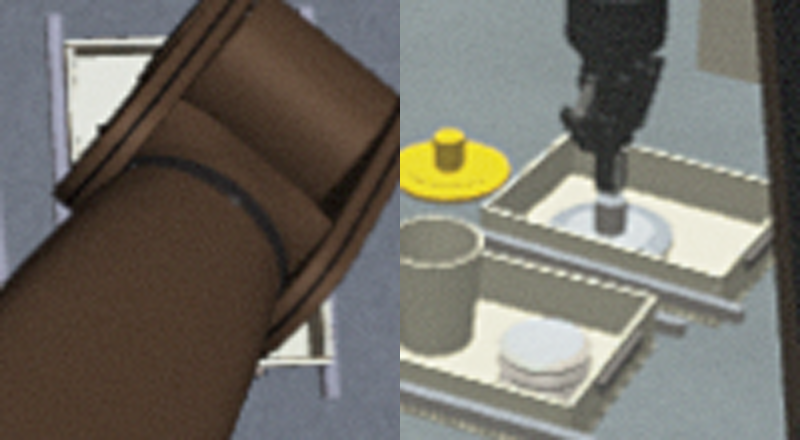

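The right half (side view) shows the shut fingers just behind or above the knob, at about (608,185). The knob is at (608,215) and looks unmoved. I'll measure the fingertips in depth.

```bash
python3 - <<'E'
from h import *
v,u=np.mgrid[0:420,0:560]
b,e=look("side"); q=pts("side",np.c_[u.ravel(),v.ravel()],depth=e.ravel()).reshape(420,560,3)
for r in range(186,214,2): print(r,[tuple((q[r,c]*1000).astype(int))+(int(b[r,c].max()),) for c in range(314,332,3)])
E
```

```text
186 [(np.int64(531), np.int64(-287), np.int64(104), 83), (np.int64(525), np.int64(-295), np.int64(102), 49), (np.int64(510), np.int64(-286), np.int64(110), 45), (np.int64(509), np.int64(-303), np.int64(102), 48), (np.int64(509), np.int64(-324), np.int64(93), 97), (np.int64(579), np.int64(-493), np.int64(-2), 177)]
188 [(np.int64(594), np.int64(-410), np.int64(23), 133), (np.int64(582), np.int64(-409), np.int64(27), 109), (np.int64(513), np.int64(-293), np.int64(99), 48), (np.int64(507), np.int64(-300), np.int64(98), 54), (np.int64(508), np.int64(-322), np.int64(87), 93), (np.int64(538), np.int64(-406), np.int64(41), 125)]
190 [(np.int64(591), np.int64(-405), np.int64(19), 131), (np.int64(583), np.int64(-411), np.int64(18), 129), (np.int64(523), np.int64(-313), np.int64(80), 45), (np.int64(515), np.int64(-316), np.int64(81), 64), (np.int64(510), np.int64(-328), np.int64(77), 94), (np.int64(541), np.int64(-413), np.int64(29), 126)]
192 [(np.int64(594), np.int64(-410), np.int64(8), 125), (np.int64(583), np.int64(-411), np.int64(11), 126), (np.int64(523), np.int64(-313), np.int64(74), 49
[... 2609 characters left out ...]
t64(16), 206), (np.int64(501), np.int64(-336), np.int64(13), 224)]
210 [(np.int64(516), np.int64(-265), np.int64(37), 126), (np.int64(505), np.int64(-261), np.int64(42), 134), (np.int64(496), np.int64(-264), np.int64(44), 216), (np.int64(509), np.int64(-310), np.int64(17), 231), (np.int64(501), np.int64(-314), np.int64(17), 228), (np.int64(493), np.int64(-320), np.int64(16), 226)]
212 [(np.int64(517), np.int64(-267), np.int64(29), 129), (np.int64(506), np.int64(-264), np.int64(34), 128), (np.int64(495), np.int64(-263), np.int64(38), 127), (np.int64(484), np.int64(-259), np.int64(43), 133), (np.int64(476), np.int64(-263), np.int64(43), 203), (np.int64(489), np.int64(-311), np.int64(15), 191)]
```

The side view puts the shut fingertips at about (0.52, -0.32, 0.05), roughly 30 mm above the reported TCP height. I'll check this with a gentle touch on the knob top, which stands at 44 mm.

```bash
for i in 1 2 3; do python3 -m crank '[[0,0,0.1,0,0,0],[0,0,0.2,0,0,0],[0,0,0.2,0,0,0]]' | grep -E 'eef|contact'; done
```

```text
eef_pos: [0.5233, -0.3257, 0.0172]
contact_force: [0.6, -0.2, 0.0]
eef_pos: [0.5232, -0.3258, 0.0151]
contact_force: [0.0, 0.0, -0.4]
eef_pos: [0.5235, -0.326, 0.0142]
contact_force: [-2.3, 0.7, 4.4]
```

Contact comes at a reported z of about 0.0145, where the knob top is at 0.044. The tips really stand about 29.5 mm above the reported value, so I'll correct by that: back off, open, descend to a reported z of about -0.010 and grip.

```bash
python3 -m crank '[[0,0,-0.6,0,0,0],[0,0,-0.6,0,0,0],[0,0,-0.6,0,0,0],[0,0,-0.6,0,0,0],[0,0,-0.6,0,0,0]]' 0.6 60; python3 -m crank '[[0,0,0.6,0,0,0],[0,0,1.1,0,0,0],[0,0,1.6,0,0,0],[0,0,2,0,0,0],[0,0,2.4,0,0,0],[0,0,2.7,0,0,0],[0,0,2.9,0,0,0],[0,0,2.9,0,0,0]]';  python3 -m crank '[[0,0,0,0,0,0],[0,0,0,0,0,0],[0,0,0,0,0,0],[0,0,0,0,0,0],[0,0,0,0,0,0],[0,0,0,0,0,0],[0,0,0,0,0,0],[0,0,0,0,0,0]]' 0 60
```

```text
time: 4.75
eef_pos: [0.5232, -0.3257, 0.0191]
tcp_rot: [1.0, -0.0, -0.0, -0.0]
contact_force: [0.2, 0.8, -0.2]
opening: 0.598
finger_force: 0.0
time: 5.55
eef_pos: [0.5232, -0.3257, -0.0099]
tcp_rot: [1.0, -0.0, -0.0, -0.0]
contact_force: [0.7, 0.6, 0.1]
opening: 0.596
finger_force: 0.0
time: 6.35
eef_pos: [0.5238, -0.3264, -0.0089]
tcp_rot: [1.0, -0.0, 0.0, 0.0]
contact_force: [-1.3, -0.6, 4.5]
opening: 0.283
finger_force: 59.4
```

Gripped at opening 0.283 (about 24 mm) with 59 N. Now I lift.

```bash
python3 -m crank '[[0,0,-0.5,0,0,0],[0,0,-1.5,0,0,0],[0,0,-3.5,0,0,0],[0,0,-6,0,0,0],[0,0,-9,0,0,0],[0,0,-12,0,0,0],[0,0,-15,0,0,0],[0,0,-17,0,0,0],[0,0,-18,0,0,0],[0,0,-18,0,0,0]]'; python3 - <<'E'
from h import *
b,e=look("side"); a,d=look("top")
cv2.imwrite("pics/lift.png",np.hstack([b[80:260,240:400],a[150:330,290:450]]).repeat(2,0).repeat(2,1))
np.save("liftd.npy",e); cv2.imwrite("pics/lifts.png",b)
E
```

```text
time: 7.35
eef_pos: [0.5239, -0.3261, 0.1718]
tcp_rot: [1.0, -0.0, 0.001, 0.001]
contact_force: [0.1, -0.6, -2.4]
opening: 0.283
finger_force: 59.1
```

View pics/lift.png

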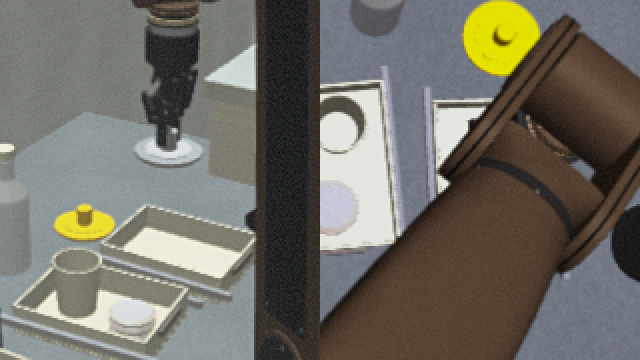

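Left half: the lid hangs level in the fingers at about (168,152), and its drawer is empty. Now I carry it over to the bin.

```bash
python3 -m crank '[[0.1,-0.5,0,0,0,0],[0.2,-2,0,0,0,0],[0.4,-5,0,0,0,0],[0.7,-8.5,0,0,0,0],[1,-12,0,0,0,0],[1.3,-15.5,0,0,0,0],[1.6,-19,0,0,0,0],[1.9,-22,0,0,0,0],[2.2,-25,0,0,0,0],[2.4,-28,0,0,0,0]]'; python3 -m crank '[[0.3,-3,0,0,0,0],[0.6,-6.5,0,0,0,0],[0.9,-10,0,0,0,0],[1.2,-13.5,0,0,0,0],[1.5,-17,0,0,0,0],[1.8,-20,0,0,0,0],[2,-22,0,0,0,0],[2.1,-23.2,0,0,0,0],[2.1,-23.7,0,0,0,0],[2.1,-23.7,0,0,0,0]]';  python3 -m crank '[[0,0,0,0,0,0],[0,0,0,0,0,0],[0,0,0,0,0,0],[0,0,0,0,0,0]]'
python3 - <<'E'
from h import *
v,u=np.mgrid[0:420,0:560]
b,e=look("side"); a,d=look("top"); np.savez("ov.npz",b=b,e=e,a=a,d=d)
q=pts("side",np.c_[u.ravel(),v.ravel()],depth=e.ravel()).reshape(420,560,3)
x,y,z=q[...,0],q[...,1],q[...,2]; c=(.568,.19)
m=(np.hypot(x-c[0],y-c[1])<.07)&(z>.165)&(z<.206)&(b.max(2)>110); w=q[m]
print(m.sum(),np.percentile(w,[2,50,98],axis=0).round(4))
U,S,V=np.linalg.svd(w-w.mean(0),full_matrices=False); print("n",V[2].round(3),S[2]/len(w)**.5,cv2.minEnclosingCircle(w[:,:2].astype(np.float32)))
B=b[130:330,110:310].copy(); B[m[130:330,110:310]]=(0,0,255)
cv2.imwrite("pics/ov.png",np.hstack([b[130:330,110:310],B]).repeat(2,0).repeat(2,1))
E
```

```text
time: 8.45
eef_pos: [0.5466, -0.0433, 0.1695]
tcp_rot: [1.0, 0.0, -0.001, -0.0]
contact_force: [1.1, -0.4, -2.6]
opening: 0.28
finger_force: 59.2
time: 9.45
eef_pos: [0.5679, 0.1914, 0.17]
tcp_rot: [1.0, 0.0, -0.0, 0.0]
contact_force: [-0.6, -0.4, -2.1]
opening: 0.284
finger_force: 59.2
time: 9.85
eef_pos: [0.5686, 0.1905, 0.1705]
tcp_rot: [1.0, -0.001, 0.0, 0.0]
contact_force: [0.1, 0.1, -2.8]
opening: 0.284
finger_force: 59.2
700 [[0.5192 0.1474 0.1898]
 [0.5537 0.203  0.193 ]
 [0.6117 0.2382 0.1973]]
n [-0.005 -0.004  1.   ] 0.0018080804939089054 ((0.5672823786735535, 0.19164250791072845), 0.052161894738674164)
```

View pics/ov.png

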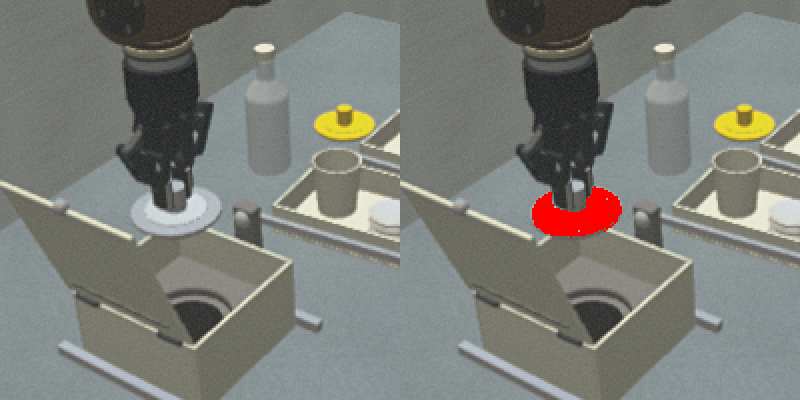

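The lid hangs level at about (175,212). Its centre measures (0.567, 0.192), within 1–2 mm of the well, and its underside is at 0.183. I lower it to just above the deck, then go slowly and watch the force.

```bash
python3 -m crank '[[0,0,1,0,0,0],[0,0,2.5,0,0,0],[0,0,4.5,0,0,0],[0,0,6.5,0,0,0],[0,0,8.5,0,0,0],[0,0,10.5,0,0,0],[0,0,12,0,0,0],[0,0,13,0,0,0],[0,0,13.5,0,0,0],[0,0,13.5,0,0,0]]'; for i in 1 2 3 4; do python3 -m crank '[[0,0,0.1,0,0,0],[0,0,0.2,0,0,0],[0,0,0.3,0,0,0],[0,0,0.4,0,0,0],[0,0,0.4,0,0,0]]' | grep -E 'eef|contact'; done
```

```text
time: 10.95
eef_pos: [0.5682, 0.191, 0.0348]
tcp_rot: [1.0, -0.0, -0.001, 0.0]
contact_force: [0.6, 0.4, -2.4]
opening: 0.284
finger_force: 59.2
eef_pos: [0.5685, 0.1911, 0.0315]
contact_force: [0.3, -0.6, -3.0]
eef_pos: [0.5683, 0.1911, 0.0272]
contact_force: [0.6, 0.4, -3.4]
eef_pos: [0.5683, 0.1911, 0.0232]
contact_force: [0.9, 0.5, -1.7]
eef_pos: [0.5683, 0.1911, 0.0192]
contact_force: [0.2, 0.3, -2.2]
```

```bash
for i in 1 2 3; do python3 -m crank '[[0,0,0.05,0,0,0],[0,0,0.1,0,0,0],[0,0,0.1,0,0,0]]' | grep -E 'eef|contact'; done
```

```text
eef_pos: [0.5685, 0.1911, 0.0184]
contact_force: [0.2, 0.3, -2.4]
eef_pos: [0.5684, 0.1911, 0.0173]
contact_force: [-0.5, -0.3, -2.3]
eef_pos: [0.5685, 0.1911, 0.0171]
contact_force: [-2.3, 0.6, 3.4]
```

The lid touched at a reported z of 0.0171, as predicted for home. I release it and rise.

```bash
python3 -m crank '[[0,0,0,0,0,0],[0,0,0,0,0,0],[0,0,0,0,0,0],[0,0,0,0,0,0],[0,0,0,0,0,0],[0,0,0,0,0,0]]' 0.6; python3 -m crank '[[0,0,-0.5,0,0,0],[0,0,-1.5,0,0,0],[0,0,-3,0,0,0],[0,0,-6,0,0,0],[0,0,-10,0,0,0],[0,0,-14,0,0,0],[0,0,-18,0,0,0],[0,0,-21,0,0,0],[0,0,-23,0,0,0],[0,0,-23,0,0,0]]'
python3 - <<'E'
from h import *
v,u=np.mgrid[0:420,0:560]
b,e=look("side")
q=pts("side",np.c_[u.ravel(),v.ravel()],depth=e.ravel()).reshape(420,560,3)
x,y,z=q[...,0],q[...,1],q[...,2]
m=(np.hypot(x-.568,y-.19)<.054)&(z>.03)&(z<.085); w=q[m]
for lo,hi in((.034,.047),(.06,.08)):
    k=w[(w[:,2]>lo)&(w[:,2]<hi)]; print(len(k),np.percentile(k,[2,50,98],axis=0).round(4))
k=w[(w[:,2]>.034)&(w[:,2]<.047)]; A=np.c_[k[:,:2],np.ones(len(k))]; print(np.linalg.lstsq(A,k[:,2],rcond=None)[0])
cv2.imwrite("pics/home.png",b[130:330,110:310].repeat(3,0).repeat(3,1)[:,:])
E
```

```text
time: 14.45
eef_pos: [0.5685, 0.1911, 0.0164]
tcp_rot: [1.0, -0.0, 0.0, -0.0]
contact_force: [-0.9, 0.3, -0.1]
opening: 0.599
finger_force: 0.0
time: 15.45
eef_pos: [0.5707, 0.1915, 0.2528]
tcp_rot: [1.0, -0.0, 0.005, -0.001]
contact_force: [0.1, 0.3, 0.4]
opening: 0.601
finger_force: 0.0
417 [[0.5303 0.1379 0.0362]
 [0.5522 0.1702 0.0406]
 [0.6126 0.2158 0.0444]]
92 [[0.5539 0.1794 0.0612]
 [0.5646 0.1962 0.0693]
 [0.5765 0.2044 0.0728]]
[0.01084549 0.00902363 0.03289067]
```

View pics/home.png

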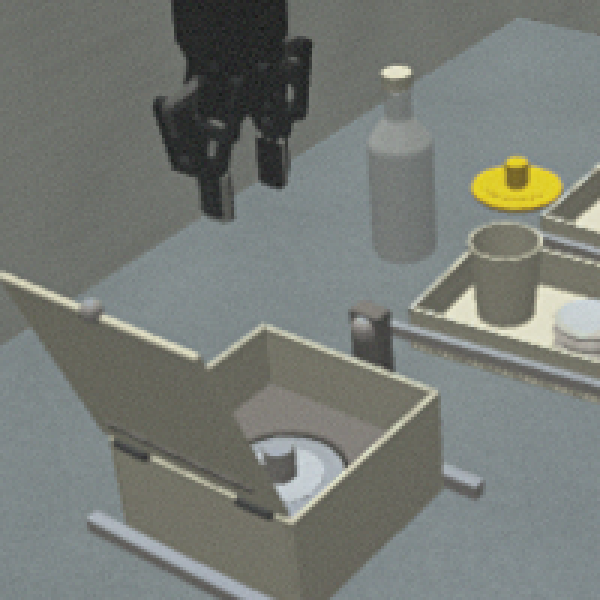

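The disc top measures about 0.040 and the knob top about 0.070, so the lid is home and flat, with the knob at about (275,465) in the crop. Next I shut the fingers, rise, and go over and behind the flap. Its edge is at y≈0.347, z≈0.281.

```bash
python3 -m crank '[[0,0,-1.5,0,0,0],[0,0,-3.5,0,0,0],[0,0,-5.4,0,0,0],[0,-2,-6,0,0,0],[0,-5,-6,0,0,0],[0,-9,-6,0,0,0],[0,-13,-6,0,0,0],[0,-17,-6,0,0,0],[0,-21,-6,0,0,0],[0,-23.4,-6,0,0,0]]' 0; python3 -m crank '[[0,0,0,0,0,0],[0,0,1,0,0,0],[0,0,3,0,0,0],[0,0,6,0,0,0],[0,0,8,0,0,0],[0,0,8.6,0,0,0],[0,0,8.6,0,0,0],[0,0,8.6,0,0,0]]'
python3 - <<'E'
from h import *
b,e=look("side"); a,d=look("top")
cv2.imwrite("pics/behind.png",np.hstack([b[60:340,60:310],a[120:400,0:250]]).repeat(2,0)[:, :].repeat(1,1) if 0 else np.hstack([b[60:340,60:310],a[120:400,0:250]]))
E
```

```text
time: 16.5
eef_pos: [0.5674, 0.4276, 0.3046]
tcp_rot: [1.0, 0.001, -0.002, 0.0]
contact_force: [0.1, -1.2, -0.7]
opening: -0.001
finger_force: 0.0
time: 17.3
eef_pos: [0.5693, 0.4247, 0.2217]
tcp_rot: [1.0, -0.001, 0.001, -0.0]
contact_force: [-0.8, 0.6, -0.3]
opening: 0.002
finger_force: 0.0
```

View pics/behind.png

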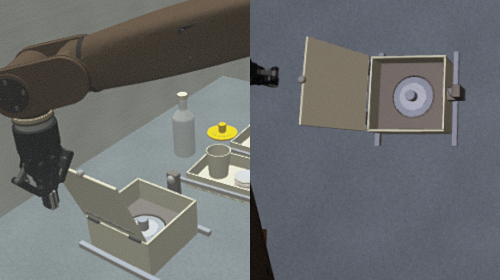

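The fingers are behind the flap: in the left half at about (55,200), with the flap edge at (80,175). The lid is concentric in the well at (412,95) in the right half. Now I sweep the flap over.

```bash
python3 -m crank '[[0,2,0,0,0,0],[0,4,0,0,0,0],[0,6,0,0,0,0],[0,8,0,0,0,0],[0,10,0,0,0,0],[0,12,0,0,0,0],[0,14,0,0,0,0],[0,16,0,0,0,0],[0,18,0.6,0,0,0],[0,20,1.5,0,0,0]]'; python3 -m crank '[[0,1.2,0.6,0,0,0],[0,2.4,1.6,0,0,0],[0,3.5,2.5,0,0,0],[0,4.5,3.7,0,0,0],[0,5.3,5,0,0,0],[0,6,6.3,0,0,0],[0,6.4,7.6,0,0,0],[0,6.7,8.9,0,0,0],[0,7,10.2,0,0,0],[0,7.2,11.2,0,0,0]]'
```

```text
time: 18.4
eef_pos: [0.5699, 0.2242, 0.2085]
tcp_rot: [1.0, -0.0, 0.003, -0.001]
contact_force: [0.1, 0.9, 0.3]
opening: 0.001
finger_force: 0.5
time: 19.4
eef_pos: [0.5683, 0.1531, 0.0919]
tcp_rot: [1.0, -0.0, -0.0, -0.0]
contact_force: [0.3, 0.2, 1.3]
opening: 0.001
finger_force: 0.7
```

```bash
for i in 1 2 3; do python3 -m crank '[[0,0.2,0.2,0,0,0],[0,0.4,0.4,0,0,0],[0,0.4,0.5,0,0,0],[0,0.4,0.5,0,0,0]]' | grep -E 'eef|contact'; done
```

```text
eef_pos: [0.5686, 0.1495, 0.0892]
contact_force: [-2.6, 1.5, 3.1]
eef_pos: [0.5698, 0.146, 0.0849]
contact_force: [-0.4, 4.2, 5.1]
eef_pos: [0.5686, 0.1403, 0.078]
contact_force: [1.5, 1.3, 0.9]
```

The force built to about 5 N and then dropped at a reported z of 0.078, as predicted for shut. One small confirming press, then back off and look.

```bash
python3 -m crank '[[0,0,0.1,0,0,0],[0,0,0.2,0,0,0],[0,0,0.2,0,0,0]]'| grep -E 'eef|contact'; python3 -m crank '[[0,0,-1,0,0,0],[0,0,-4,0,0,0],[0,0,-8,0,0,0],[0,0,-12,0,0,0],[0,2,-15,0,0,0],[0,6,-16,0,0,0],[0,10,-16,0,0,0],[0,14,-16,0,0,0],[0,14,-16,0,0,0],[0,14,-16,0,0,0]]'
python3 - <<'E'
from h import *
v,u=np.mgrid[0:420,0:560]
for n in("side","top"):
    b,e=look(n); q=pts(n,np.c_[u.ravel(),v.ravel()],depth=e.ravel()).reshape(420,560,3)
    m=(abs(q[...,0]-.568)<.08)&(q[...,1]>.11)&(q[...,1]<.275)&(q[...,2]>.08)&(q[...,2]<.2); w=q[m]
    A=np.c_[w[:,:2],np.ones(len(w))]; print(n,len(w),np.median(w[:,2]),np.linalg.lstsq(A,w[:,2],rcond=None)[0].round(4))
    cv2.imwrite(f"pics/end_{n}.png",b)
    if n=="side": S=b[130:330,110:310]
    else: T=b[130:330,40:240]
cv2.imwrite("pics/end.png",np.hstack([S,T]).repeat(2,0).repeat(2,1))
print(ctrl.get_state()["time"])
E
```

```text
eef_pos: [0.5686, 0.1404, 0.0771]
contact_force: [-0.5, -0.8, 6.0]
time: 21.9
eef_pos: [0.5678, 0.0005, 0.2359]
tcp_rot: [1.0, -0.001, -0.001, -0.0]
contact_force: [-0.3, 0.2, -0.4]
opening: -0.004
finger_force: 0.0
side 3017 0.10708669989138686 [-0.      0.0013  0.1068]
top 1148 0.10781932889066548 [ 0.0008 -0.0005  0.1074]
22.0
```

View pics/end.png

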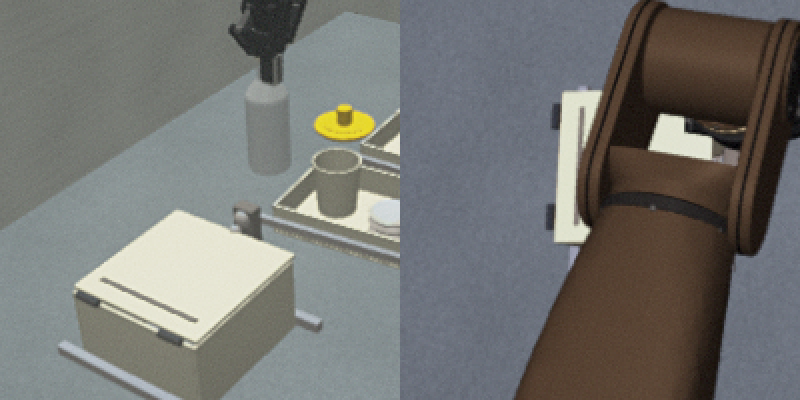

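The flap lies level at z = 0.107 in both views, shut under the catch post at (245,218). The robot touches nothing, and the bottle, cup and can are in place, so I hand in.

```bash
python3 -c "
from plant import ctrl
print(ctrl.sign_off())"
```

```text
the job is handed in; nothing more can be done
None
```

The lid is home and released in the well, the flap is shut on its catch, the can, cup and bottle were left in place, and the job was handed in at about 22 s; no verdict was returned.

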